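Push the test tiles home with the straightedge

ROBOT

A 6-joint arm with a two-finger parallel gripper is mounted at the origin on the work surface; the furniture and walls round the work are solid. World frame = base frame: x ahead of the robot, y to its left, z up, the work surface at z = 0. Lengths are in m, angles in rad, forces in N, time in s.
With the tool pointing down it reaches from about 0.35 to 0.85 m from the base axis. Payload 8.1 kg.
Tool frame: the origin (TCP) lies at the centre of the arm's flange, where the gripper is bolted on; the fingertips stand 186 mm ahead of it and the grasp point (between the pads) lies 167 mm ahead of it (robot.grasp_offset is the distance from the TCP to the grasp point, in m); z points along the fingers, y is the line along which they close (so a half turn about z gives the same grasp; the last joint's range is limited). The gripper opens to 93 mm and grips with 3 to 60 N. Pads are 15 mm wide; open, the fingers measure 128 mm over their backs; the gripper's body (75 mm by 188 mm) begins 65 mm behind the grasp point.
Start: joints at [-1.409, 0.13, 1.488, -0, 1.523, -0.085], TCP at [0.147, -0.582, 0.405] pointing down, gripper open.
Joint ranges: [-2.96, 2.96], [-0.89, 2.26], [0.02, 2.5], [-1.34, 4.48], [0, 2.73], [-2.66, 2.66]. Speed limits (rad/s): [2.39, 2.39, 2.79, 3.14, 3.14, 3.14].

INTERFACE

Orientations are given as a rotation vector (axis times angle).
In Python, from plant import robot gives the robot as it stands.
- The arm moves only by the tool drive_tool, never from a script. Its argument "moves" is one flat list of numbers, 7 for each row, row after row: the finger opening in mm, from 0 to 93, then the shift along the tool's x, y, z in mm, then the turn, a rotation vector about the tool's x, y, z in degrees. A call has 1 to 8 rows; each row shifts and turns the commanded pose from where the row before left it, along the tool's axes as they then stand; what a row does not reach is not made up. A row lasts 1/10 s, in which the tool goes at most 50 mm and 8.59 degrees, less where a joint would pass 70% of its speed; a pose out of reach is approached as far as the arm can. A call is refused whole if a number of a shift passes 50 or a number of a turn 8.59, either way. A call with a gripper value outside its range is refused whole. The fingers move at their own pace and stop on an object; "grip_force" is the grip in N (left out, the last holds). Time passes only in rows, so rows that do not move let the fingers close. It gives the time, the measured TCP pose, the force, the opening and the grip force at its end, in the units of the state.
- robot.read_state(): the state, without advancing time (a new reading comes with each control period).
- robot.read_camera(name): name is "scene" or "top"; returns a dict with "color" (420x560x3 uint8, red, green, blue), "depth" (420x560 float32, m along the optical axis (not along the pixel's ray), 0 where there is no reading), "mtx" (3x3 intrinsics, pixels), "R" (3x3) and "t" (3): a world point X has camera coordinates R X + t. Camera axes: x right, y down, z forward; pixel columns grow to the right and rows downward; lengths in m; the calibration is good to about 2 mm. A picture is of the moment at which its call begins.
- robot.close_job(): hands the job in; it is judged then, once.
The state is a dict: "t": time; "q": joint angles; "dq": joint speeds; "joint_torque": joint torques, N m; "tool_pos": TCP position; "orientation": TCP orientation; "force": force on the tool from outside, world axes, zero at the start; "wrist_torque": the same for the moment, N m; "opening": finger opening in m; "gripper_force": force on a finger pad.
Only numpy, scipy, OpenCV 4.12 (cv2) and the standard library are available. Lean on these libraries where they do the work, as an engineer would, in place of code of your own. Each camera call takes 0.05 s, during which the arm holds its last target. There are 200 camera calls.

TASK

Take the straightedge by its wooden grip and use it to push the four loose terracotta tiles together, as one row, under the lip of the setting rack until every tile sits against the hidden stop inside; hold them there for a second with a firm but gentle press of about 12 N (over 20 N chips them). Then draw the straightedge back, leave it standing on the table a hand's breadth clear of the tiles and let go. Touch the tiles only with the straightedge and leave the clay figures alone.

Things in the scene. Friction and masses are not known exactly. Their poses are not given: they have to be found in the camera images.
- rack: low wooden rack fixed on the table, 300 mm long (its y), 63 mm deep (its x), 21.5 mm high, two clamp screws on top up to 30 mm. Its lip, 6 mm thick, roofs a slot open at the front, 15.5 mm high, 284 mm wide between 8 mm end cheeks. Origin: on the table under the middle of the lip's front edge; +x points level into the rack, away from the robot: the push direction.
- slot_mouth (a point): middle of the lip's front lower edge, 15.5 mm above the rack's origin, same axes. In the slot a straight rigid metal stop runs the full width along y, clamped at a different depth each time: its face is 8 to 30 mm behind (+x) this edge. The lip hides it and its position is not given: feel for it. It does not yield under 20 N.
- straightedge: straightedge tool standing loose on the table: aluminium blade 280 mm long (its y), 26 mm thick (its x), 18 mm high, with a wooden grip on top in the middle, 24 mm thick (x), 70 mm long (y), from 18 to 66 mm high. Origin: centre of its underside, z up. Both long faces are straight edges, 13 mm either side of the origin. 0.3 kg. It stands by itself.
- tile_a: plain terracotta tile, loose, flat on the table, 45 mm deep (its x), 44 mm wide (y), 12 mm thick, about 0.05 kg; first from the rack's -y end (the robot's right) in a ragged row of four alike. Origin: centre of its underside. It starts 65 to 95 mm in front of the lip's edge, turned up to 0.25 rad to the rack; fully home its centre is 22.5 mm in front of the stop's face.
- tile_b: plain terracotta tile, loose, flat on the table, 45 mm deep (its x), 44 mm wide (y), 12 mm thick, about 0.05 kg; second in a ragged row of four alike. Origin: centre of its underside. It starts 65 to 95 mm in front of the lip's edge, turned up to 0.25 rad to the rack; fully home its centre is 22.5 mm in front of the stop's face.
- tile_c: plain terracotta tile, loose, flat on the table, 45 mm deep (its x), 44 mm wide (y), 12 mm thick, about 0.05 kg; third in a ragged row of four alike. Origin: centre of its underside. It starts 65 to 95 mm in front of the lip's edge, turned up to 0.25 rad to the rack; fully home its centre is 22.5 mm in front of the stop's face.
- tile_d: plain terracotta tile, loose, flat on the table, 45 mm deep (its x), 44 mm wide (y), 12 mm thick, about 0.05 kg; fourth, at the rack's +y end in a ragged row of four alike. Origin: centre of its underside. It starts 65 to 95 mm in front of the lip's edge, turned up to 0.25 rad to the rack; fully home its centre is 22.5 mm in front of the stop's face.
- cast_bird: slip-cast bird figure, unfired clay, 75x68x98 mm, stands left of the rack; a bystander, fragile, leave alone. Origin: centre of its underside.
- cast_bear: slip-cast sitting bear figure, unfired clay, 64x60x87 mm, stands right of the rack; a bystander, fragile, leave alone. Origin: centre of its underside.
- cast_seal: slip-cast seal figure, unfired clay, 116x68x53 mm, lies right of the tiles, near a fixed round white plaster slab (196 mm across, 58 mm high, centred at world x 0.285, y 0.157) of which the straightedge must keep clear; a bystander, fragile, leave alone. Origin: centre of its underside.
Mind the look-alikes: they are no part of the job. What is shaped like the tile_d but grey or purple is not meant. What is shaped like the tile_a but purple or yellow is not meant.

How it is judged:
By the outcome, as a careful person would: the job done as asked, in the order asked, and still so for the second after the job is handed in, with the robot touching nothing.
It also fails if it takes over 58 s, if anything falls off the work surface, if the arm or the gripper's body presses on something with over 40 N, if the wrist force passes 120 N, or if a joint passes its speed limit or range.

## Working session

There is one attempt and no reset: what is moved stays moved. The work goes in short steps, Python scripts to look and compute and a tool call to move; the robot and the scene stay as the last step left them, time stands still between calls to the robot, and variables do not carry over. Pictures are saved under pics/ and viewed, at most 10 in all, crops included, and the job is handed in when it is done.

Besides the shell and the picture viewer there is one more tool, called after "Call:" as name(argument=value, ...), one argument or row to a line, values as JSON. drive_tool: Moves the arm, as the interface text tells. Its arguments: {"type":"object","properties":{"moves":{"type":"array","items":{"type":"number"}},"grip_force":{"type":"number"}},"required":["moves"]}

```bash
mkdir -p pics; ls; cat > h.py <<'E'
import numpy as np, cv2
from plant import robot
def cam(n):
    c=robot.read_camera(n); return c
def world(c,uv,z=None):
    K=c["mtx"];R=c["R"];t=np.array(c["t"]).ravel();C=-R.T@t
    d=R.T@np.linalg.inv(K)@np.array([uv[0],uv[1],1.]); s=(z-C[2])/d[2]; return C+s*d
def cloud(c):
    K=c["mtx"];R=c["R"];t=np.array(c["t"]).ravel();d=c["depth"]
    v,u=np.mgrid[:d.shape[0],:d.shape[1]]
    p=np.stack([(u-K[0,2])/K[0,0]*d,(v-K[1,2])/K[1,1]*d,d],-1)-t
    return p@R
E
python3 - <<'E'
from h import *
for n in("top","scene"):
    c=cam(n); cv2.imwrite(f"pics/{n}0.png",cv2.cvtColor(c["color"],cv2.COLOR_RGB2BGR)); print(n,-c["R"].T@np.array(c["t"]).ravel())
    np.savez(f"{n}0.npz",**c)
s=robot.read_state();print(s["tool_pos"],s["orientation"],s["force"],s["t"])
E
```

```text
pics
top [0.32548275 0.20632064 1.43810974]
scene [-0.09431592  1.11844547  0.58369221]
[ 0.14659037 -0.58162258  0.40382135] [-3.11614131e+00 -3.86525998e-01  1.09837737e-04] [ 0.1055512   0.19038156 -0.08587975] 0.1
```

View pics/top0.png

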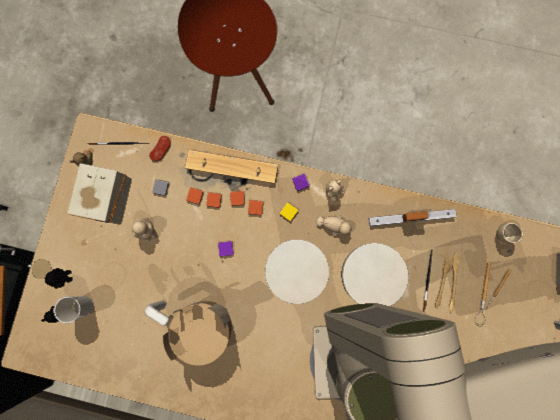

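View pics/scene0.png

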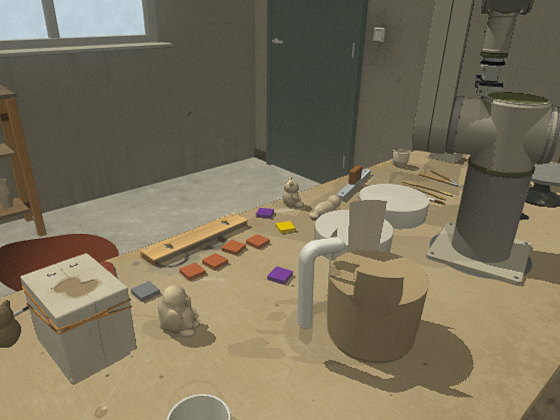

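The top view shows the rack at about (231,167), four red tiles at (195,196), (214,200), (237,199) and (255,208), and the straightedge at (413,218). The bear is at (335,187), the seal at (335,224), and the two white slabs at (297,271) and (375,274). Next I'll measure them.

```bash
python3 - <<'E'
from h import *
c=dict(np.load("top0.npz")); P=cloud(c); im=c["color"]; hsv=cv2.cvtColor(im,cv2.COLOR_RGB2HSV)
def ex(name,m,zt,zr=None,k=1,amin=20):
    n,l,st,ce=cv2.connectedComponentsWithStats(m.astype(np.uint8))
    for i in range(1,n):
        if st[i,4]<amin: continue
        v,u=np.where(l==i); cs=cv2.findContours((l==i).astype(np.uint8),0,2)[0]
        r=cv2.minAreaRect(np.array([world(c,(a,b),zt)[:2]*1000 for a,b in zip(u,v)],np.float32))
        ctr=np.mean([world(c,(a,b),zt)[:2] for a,b in zip(u,v)],0)
        print(name,"px",ce[i].round(0),"n",st[i,4],"mean",ctr.round(4),"rect",np.round(r[0],1),np.round(r[1],1),round(r[2],1),"z",np.median(P[l==i][:,2]).round(4))
H,S,V=hsv[...,0],hsv[...,1],hsv[...,2]
box=np.zeros(H.shape,bool); box[130:300,130:480]=1
red=box&((H<9)|(H>172))&(S>140)&(V>80)
ex("red",red,.012)
# raised stuff by height
z=P[...,2]; val=c["depth"]>0
for lo,hi,nm in((.008,.03,"low"),(.03,.12,"hi")):
    ex(nm,box&val&(z>lo)&(z<hi),(lo+hi)/2,amin=40)
wood=box&val&(z>.014)&(z<.028); wood[200:]=0; wood[:,285:]=0
ex("rack",wood,.0215)
bl=box&val&(z>.010)&(z<.028); bl[:200]=0; bl[240:]=0; bl[:,:360]=0
ex("blade",bl,.018)
g=box&val&(z>.05)&(z<.08); g[:200]=0; g[240:]=0; g[:,:360]=0
ex("grip",g,.066)
E
```

```text
red px [160. 148.] n 286 mean [0.7008 0.5981] rect [700.3 598.4] [39.8 89.8] 56.7 z 0.0093
red px [194. 196.] n 132 mean [0.5387 0.4835] rect [538.1 483. ] [41.9 42.2] 71.6 z 0.0119
red px [237. 198.] n 126 mean [0.5286 0.3442] rect [528.7 343.2] [39.4 43.1] 89.4 z 0.0117
red px [213. 200.] n 128 mean [0.5239 0.4207] rect [522.8 420.1] [41. 43.] 81.5 z 0.012
red px [255. 208.] n 111 mean [0.4941 0.2847] rect [494.5 284.7] [39.4 42.8] 88.6 z 0.012
low px [160. 148.] n 200 mean [0.6986 0.5955] rect [698.  595.1] [40.4 90. ] 56.9 z 0.0105
low px [231. 166.] n 1710 mean [0.6328 0.3604] rect [633.1 360.6] [301.2  62.8] 79.0 z 0.0213
low px [301. 182.] n 157 mean [0.5746 0.1337] rect [574.5 133.4] [45.3 43.1] 21.4 z 0.0116
low px [160. 187.] n 160 mean [0.5679 0.5948] rect [568.6 594.2] [44.7 44.5] 79.1 z 0.012
low px [194. 195.] n 163 mean [0.5387 0.4821] rect [538.2 481.8] [42.8 44.6] 71.6 z 0.0122
low px [237. 198.] n 160 mean [0.5266 0.3411] rect [525.4 341.3] [47.  44.5] 5.1 z 0.0124
low px [214. 200.] n 164 mean [0.5228 0.4191] rect [522.9 419.3] [43.  44.9] 80.9 z 0.0122
low px [255
[... 772 characters left out ...]
t [426.5  23.6] [81.4 40.5] 61.9 z 0.0388
hi px [143. 229.] n 370 mean [0.4294 0.6326] rect [428.1 632.7] [63.2 65.6] 0.6 z 0.0701
hi px [297. 271.] n 3146 mean [0.2893 0.1563] rect [293. 157.] [193.5 179.4] 88.7 z 0.0577
hi px [375. 273.] n 3155 mean [ 0.2763 -0.0827] rect [283.  -82.8] [202.  169.8] 88.7 z 0.0575
rack px [231. 166.] n 1672 mean [0.6322 0.3601] rect [632.5 360.2] [299.8  62.7] 79.0 z 0.0213
blade px [442. 214.] n 226 mean [ 0.4577 -0.3193] rect [ 457.6 -315.9] [26.1 97.6] 4.4 z 0.0172
blade px [386. 220.] n 275 mean [ 0.4439 -0.1392] rect [ 443.9 -140.2] [ 26.1 112. ] 4.4 z 0.0173
grip px [416. 216.] n 181 mean [ 0.4499 -0.2223] rect [ 450.  -222.5] [24.3 73.1] 4.4 z 0.0644
```

Call:
drive_tool(
  moves=[93,0,0,0,0,0,4.85,93,0,0,0,0,0,4.85,93,22,-22,5,0,0,0,93,22,-22,5,0,0,0,93,22,-22,5,0,0,0,93,22,-22,5,0,0,0,93,22,-22,5,0,0,0,93,22,-22,5,0,0,0],
)

```text
t: 0.9
tool_pos: [0.2686, -0.4388, 0.3741]
orientation: [-3.139, -0.121, 0.0]
force: [-0.4, -0.5, 0.0]
opening: 0.0928
gripper_force: 0.0
```

Call:
drive_tool(
  moves=[93,22,-22,5,0,0,0,93,22,-22,5,0,0,0,93,22,-22,5,0,0,0,93,22,-22,5,0,0,0,93,22,-22,5,0,0,0,93,22,-22,5,0,0,0,93,22,-22,5,0,0,0,93,0,0,0,0,0,0],
)

```text
t: 1.7
tool_pos: [0.4109, -0.2719, 0.3385]
orientation: [-3.137, -0.127, 0.001]
force: [-1.3, 0.5, 0.8]
opening: 0.0931
gripper_force: 0.0
```

```bash
cat >> h.py <<'E'
from scipy.spatial.transform import Rotation as Ro
def st(): 
    s=robot.read_state();R=Ro.from_rotvec(s["orientation"]).as_matrix()
    print("t",round(s["t"],2),"p",np.round(s["tool_pos"],4),"yaw",np.degrees(np.arctan2(R[1,0],R[0,0])).round(2),"tilt",R[2].round(4),"F",np.round(s["force"],2),"M",np.round(s["wrist_torque"],2),"open",round(s["opening"],4),"g",s["gripper_force"]); return s,R
def to(p,ps=""):
    s,R=st(); print("shift mm",ps,(R.T@(np.array(p)-s["tool_pos"])*1000).round(1))
E
python3 - <<'E'
from h import *
to([.450,-.223,.221])
E
```

```text
t 1.7 p [ 0.4109 -0.2719  0.3385] yaw 4.63 tilt [-7.0e-04 -2.3e-03 -1.0e+00] F [-1.29  0.46  0.76] M [-0.    0.01 -0.02] open 0.0931 g 0.0
shift mm  [ 43.  -45.3 117.6]
```

Call:
drive_tool(
  moves=[93,21.5,-22.5,10,0,0,0,93,21.5,-22.5,10,0,0,0,93,0,0,20,0,0,0,93,0,0,10,0,0,0,93,0,0,0,0,0,0],
)

```text
t: 2.2
tool_pos: [0.4479, -0.2264, 0.2878]
orientation: [-3.137, -0.121, 0.005]
force: [-0.2, -0.1, 0.2]
opening: 0.0927
gripper_force: 0.0
```

```bash
python3 - <<'E'
from h import *
to([.450,-.223,.221])
for n in("top","scene"):
    c=cam(n);im=cv2.cvtColor(c["color"],cv2.COLOR_RGB2BGR)
    cr=im[180:250,350:480] if n=="top" else im[100:240,280:480]
    if n=="scene": cv2.imwrite("pics/s1.png",cv2.resize(cr,None,fx=4,fy=4))
E
```

```text
t 2.2 p [ 0.4479 -0.2264  0.2878] yaw 4.42 tilt [-0.0033 -0.002  -1.    ] F [-0.22 -0.13  0.23] M [0.   0.03 0.07] open 0.0927 g 0.0
shift mm  [ 2.6 -3.1 66.8]
```

View pics/s1.png

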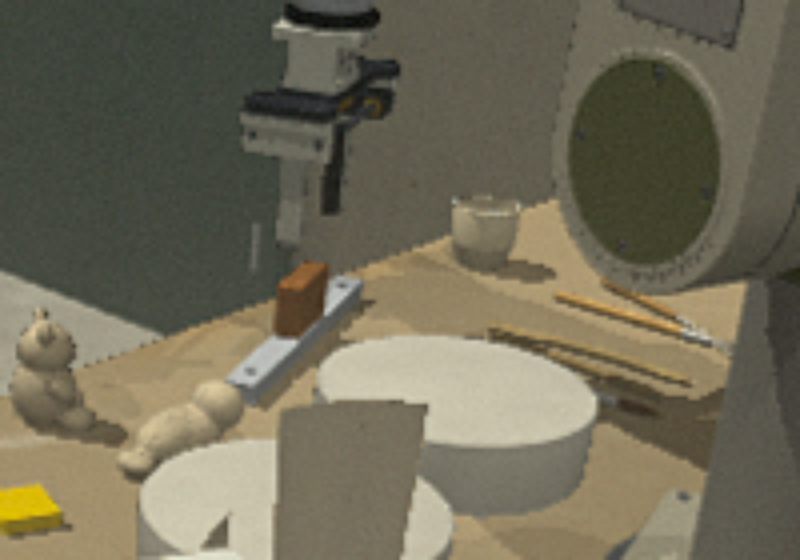

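The crop shows the fingers above the wooden grip at about (300,295), straddling its long direction as intended. I'll descend and grasp.

Call:
drive_tool(
  moves=[93,2.5,-2,15,0,0,0,93,0,0,20,0,0,0,93,0,0,20,0,0,0,93,0,0,11,0,0,0,93,0,0,0,0,0,0,93,0,0,0,0,0,0],
)

```text
t: 2.9
tool_pos: [0.4515, -0.2244, 0.2241]
orientation: [3.139, 0.121, 0.0]
force: [0.1, 0.1, 0.3]
opening: 0.0933
gripper_force: 0.0
```

Call:
drive_tool(
  moves=[65,0,0,0,0,0,0,65,0,0,0,0,0,0,65,0,0,0,0,0,0,65,0,0,0,0,0,0,60,0,0,0,0,0,0,60,0,0,0,0,0,0,60,0,0,0,0,0,0,60,0,0,0,0,0,0],
  grip_force=50,
)

```text
t: 3.7
tool_pos: [0.4516, -0.2243, 0.2244]
orientation: [3.139, 0.122, 0.001]
force: [-1.5, 1.1, 5.7]
opening: 0.0698
gripper_force: 50.0
```

```bash
python3 - <<'E'
from h import *
to([.450,-.223,.221])
E
```

```text
t 3.7 p [ 0.4516 -0.2243  0.2244] yaw 4.44 tilt [ 8.e-04  7.e-04 -1.e+00] F [-1.51  1.07  5.71] M [-0.03  0.12 -0.04] open 0.0698 g 50.00187635421753
shift mm  [-1.5 -1.4  3.4]
```

Call:
drive_tool(
  moves=[60,0,0,-10,0,0,0,60,0,0,-20,0,0,0,60,0,0,-25,0,0,0,60,0,0,-25,0,0,0,60,0,0,-15,0,0,3.85,60,0,0,-15,0,0,3.85,60,0,0,-15,0,0,3.85,60,0,0,-10,0,0,3.85],
)

```text
t: 4.5
tool_pos: [0.4512, -0.224, 0.3598]
orientation: [-3.127, 0.304, -0.0]
force: [0.1, 0.0, -2.9]
opening: 0.0698
gripper_force: 50.0
```

Call:
drive_tool(
  moves=[60,-3,-15,0,0,0,0,60,-6,-28,0,0,0,0,60,-6,-28,0,0,0,0,60,-6,-28,0,0,0,0,60,-6,-28,0,0,0,0,60,-6,-28,0,0,0,0,60,-6,-28,0,0,0,0,60,-6,-28,0,0,0,0],
)

```text
t: 5.3
tool_pos: [0.4463, -0.0065, 0.3578]
orientation: [-3.127, 0.297, 0.003]
force: [0.9, 0.3, -2.1]
opening: 0.0696
gripper_force: 50.0
```

Call:
drive_tool(
  moves=[60,-6,-28,0,0,0,0,60,-6,-28,0,0,0,0,60,-6,-28,0,0,0,0,60,-6,-28,0,0,0,0,60,-6,-28,0,0,0,0,60,-6,-28,0,0,0,0,60,-6,-28,0,0,0,0,60,-6,-28,0,0,0,0],
)

```text
t: 6.1
tool_pos: [0.4414, 0.2222, 0.3577]
orientation: [3.127, -0.297, -0.003]
force: [0.8, -0.1, -3.6]
opening: 0.0697
gripper_force: 50.0
```

Call:
drive_tool(
  moves=[60,-6,-28,0,0,0,0,60,-6,-28,0,0,0,0,60,-6,-28,0,0,0,0,60,-6,-28,0,0,0,0,60,-6,-28,0,0,0,0,60,0,-15,0,0,0,0,60,0,0,0,0,0,0,60,0,0,0,0,0,0],
)

```text
t: 6.9
tool_pos: [0.4419, 0.3784, 0.3577]
orientation: [3.126, -0.297, -0.003]
force: [0.3, 0.1, -2.3]
opening: 0.0696
gripper_force: 50.0
```

```bash
python3 - <<'E'
from h import *
to([.4442,.397,.2244])
c=cam("scene");cv2.imwrite("pics/s2.png",cv2.cvtColor(c["color"],cv2.COLOR_RGB2BGR))
c=cam("top");im=cv2.cvtColor(c["color"],cv2.COLOR_RGB2BGR);cv2.imwrite("pics/t2.png",cv2.resize(im[130:280,130:350],None,fx=3.5,fy=3.5));np.savez("top2.npz",**c)
E
```

```text
t 6.9 p [0.4419 0.3784 0.3577] yaw -10.85 tilt [-0.0015  0.0018 -1.    ] F [ 0.29  0.11 -2.31] M [ 0.01  0.02 -0.03] open 0.0696 g 49.998886585235596
shift mm  [ -1.  -18.9 133.3]
```

View pics/s2.png

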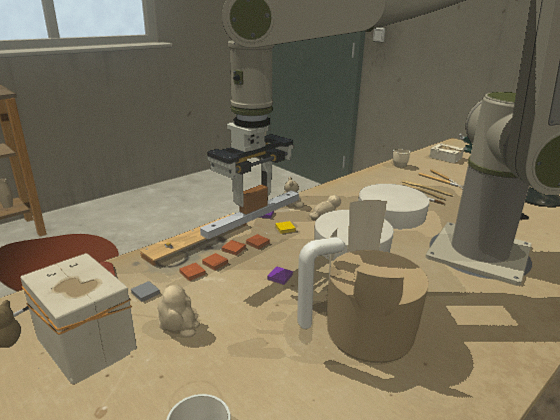

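The blade is held level above the tiles, at about (250,212), and the tiles are undisturbed. Now I'll refine the rack angle while moving down.

Call:
drive_tool(
  moves=[60,-1,-10,0,0,0,0,60,0,-9,20,0,0,0,60,0,0,25,0,0,0,60,0,0,25,0,0,0,60,0,0,25,0,0,0,60,0,0,20,0,0,0,60,0,0,8,0,0,0,60,0,0,0,0,0,0],
)

```text
t: 7.8
tool_pos: [0.445, 0.3969, 0.2345]
orientation: [3.126, -0.301, -0.003]
force: [-0.0, 0.1, -3.4]
opening: 0.0698
gripper_force: 50.0
```

```bash
python3 - <<'E'
from h import *
to([.4442,.397,.2254])
c=dict(np.load("top0.npz"));P=cloud(c);z=P[...,2]
m=(z>.014)&(z<.028)&(c["depth"]>0);m[200:]=0;m[:130]=0;m[:,285:]=0;m[:,:170]=0
n,l,s_,ce=cv2.connectedComponentsWithStats(m.astype(np.uint8));m=l==1+np.argmax(s_[1:,4])
fr=[];bk=[]
for u in range(195,270):
    v=np.where(m[:,u])[0]; fr.append(world(c,(u,v.max()+.5),.0215)[:2]); bk.append(world(c,(u,v.min()-.5),.0215)[:2])
for nm,L in(("front",fr),("back",bk)):
    vx,vy,x,y=cv2.fitLine(np.array(L,np.float32),cv2.DIST_HUBER,0,.001,.001).ravel(); print(nm,np.degrees(np.arctan(vy/vx)),x,y, "x at y'=0 pt", )
c=cam("top");P=cloud(c);z=P[...,2]
c["color"];im=cv2.cvtColor(c["color"],cv2.COLOR_RGB2BGR);cv2.imwrite("pics/t3.png",cv2.resize(im[130:280,130:350],None,fx=3.5,fy=3.5))
E
```

```text
t 7.8 p [0.445  0.3969 0.2345] yaw -10.99 tilt [-0.0018  0.0018 -1.    ] F [-0.04  0.12 -3.39] M [-0.03 -0.03 -0.05] open 0.0698 g 49.99906897544861
shift mm  [-0.8  0.   9.1]
front 79.07137 0.6023006 0.36966598 x at y'=0 pt
back 79.01899 0.66085505 0.3420734 x at y'=0 pt
```

View pics/t3.png

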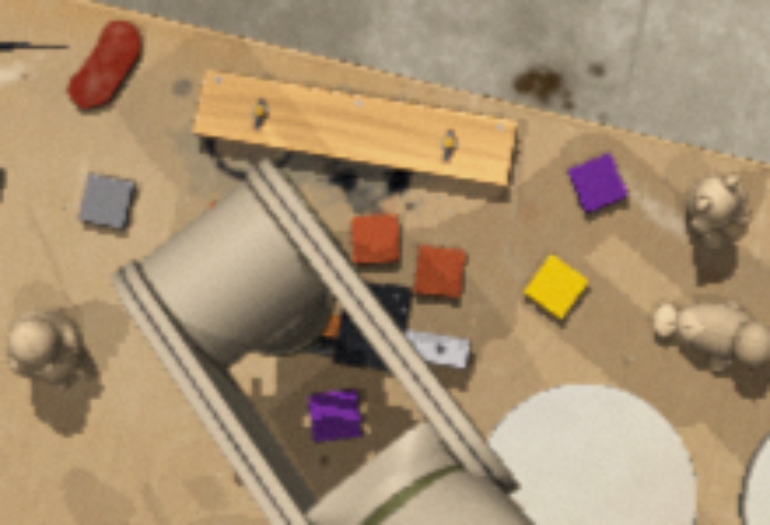

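The crop shows the blade's right end at (445,350), clear of tile a at (440,270), and nothing in the way. I'll lower it to about 1 mm hover and start the push.

Call:
drive_tool(
  moves=[60,0,0,6,0,0,0,60,0,0,3,0,0,0,60,0,0,0,0,0,0,60,0,0,0,0,0,0],
)

```text
t: 8.25
tool_pos: [0.4454, 0.3974, 0.2271]
orientation: [-3.127, 0.3, -0.001]
force: [0.1, -0.2, -3.2]
opening: 0.07
gripper_force: 50.0
```

Call:
drive_tool(
  moves=[60,5,0,0,0,0,0,60,6,0,0,0,0,0,60,6,0,0,0,0,0,60,6,0,0,0,0,0,60,6,0,0,0,0,0,60,6,0,0,0,0,0,60,6,0,0,0,0,0,60,6,0,0,0,0,0],
)

```text
t: 9.05
tool_pos: [0.4918, 0.3883, 0.2266]
orientation: [3.127, -0.3, -0.001]
force: [-2.3, 0.9, -2.0]
opening: 0.0697
gripper_force: 50.0
```

Call:
drive_tool(
  moves=[60,6,0,0,0,0,0,60,6,0,0,0,0,0,60,6,0,0,0,0,0,60,6,0,0,0,0,0,60,5,0,0,0,0,0,60,4,0,0,0,0,0,60,3,0,0,0,0,0,60,0,0,0,0,0,0],
)

```text
t: 9.85
tool_pos: [0.5273, 0.3814, 0.2268]
orientation: [-3.127, 0.3, -0.001]
force: [-0.4, 0.2, -2.8]
opening: 0.0701
gripper_force: 50.0
```

```bash
python3 - <<'E'
from h import *
to([.4442,.397,.2254])
c=cam("scene");im=cv2.cvtColor(c["color"],cv2.COLOR_RGB2BGR);cv2.imwrite("pics/s4.png",cv2.resize(im[180:300,130:290],None,fx=5,fy=5,interpolation=2))
E
```

```text
t 9.85 p [0.5273 0.3814 0.2268] yaw -10.97 tilt [ 6.e-04 -1.e-04 -1.e+00] F [-0.35  0.18 -2.79] M [0.08 0.01 0.02] open 0.0701 g 49.99889016151428
shift mm  [-84.6   0.5   1.4]
```

View pics/s4.png

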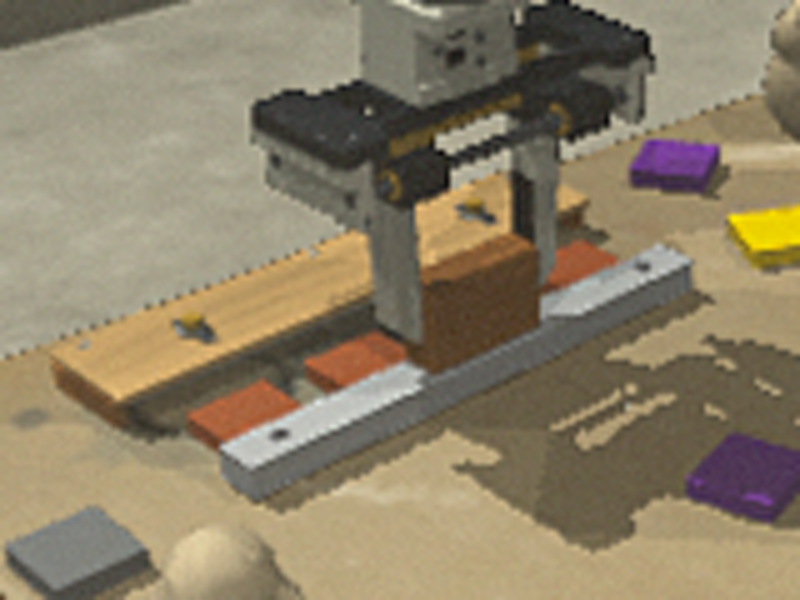

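All four tiles are squared against the blade, d at (240,410) through a at (580,265), and are heading into the slot. I'll push slowly from here.

Call:
drive_tool(
  moves=[60,2,0,1,0,0,0,60,3,0,0,0,0,0,60,3,0,0,0,0,0,60,3,0,0,0,0,0,60,3,0,0,0,0,0,60,2,0,0,0,0,0,60,2,0,0,0,0,0,60,1,0,0,0,0,0],
)

```text
t: 10.7
tool_pos: [0.5457, 0.3778, 0.2257]
orientation: [3.127, -0.3, -0.0]
force: [-0.8, 0.1, -2.6]
opening: 0.0696
gripper_force: 50.0
```

```bash
python3 - <<'E'
from h import *
to([.4442,.397,.2254])
E
```

```text
t 10.7 p [0.5457 0.3778 0.2257] yaw -10.97 tilt [ 0.e+00  1.e-04 -1.e+00] F [-0.8   0.08 -2.63] M [ 0.18  0.27 -0.04] open 0.0696 g 49.99880075454712
shift mm  [-103.3    0.5    0.3]
```

Call:
drive_tool(
  moves=[60,1,0,0,0,0,0,60,1,0,0,0,0,0,60,1,0,0,0,0,0,60,1,0,0,0,0,0],
)

```text
t: 11.1
tool_pos: [0.5495, 0.3772, 0.2257]
orientation: [3.127, -0.3, -0.0]
force: [-0.7, 0.2, -4.1]
opening: 0.0698
gripper_force: 50.0
```

Call:
drive_tool(
  moves=[60,0.5,0,0,0,0,0,60,0.5,0,0,0,0,0],
)

```text
t: 11.3
tool_pos: [0.5505, 0.377, 0.2257]
orientation: [3.127, -0.3, -0.0]
force: [-0.8, 0.3, -3.0]
opening: 0.0696
gripper_force: 50.0
```

Call:
drive_tool(
  moves=[60,0.5,0,0,0,0,0,60,0.5,0,0,0,0,0],
)

```text
t: 11.5
tool_pos: [0.5514, 0.3768, 0.2258]
orientation: [-3.127, 0.3, 0.0]
force: [-2.2, -0.5, -3.7]
opening: 0.0695
gripper_force: 50.0
```

Edit , replacing
```

```
with
```

```

Call:
drive_tool(
  moves=[60,0.5,0,0,0,0,0,60,0.5,0,0,0,0,0],
)

```text
t: 11.7
tool_pos: [0.5524, 0.3766, 0.2258]
orientation: [3.127, -0.3, 0.0]
force: [-1.2, 0.7, -3.5]
opening: 0.0698
gripper_force: 50.0
```

Call:
drive_tool(
  moves=[60,0.5,0,0,0,0,0,60,0.5,0,0,0,0,0],
)

```text
t: 11.9
tool_pos: [0.5534, 0.3764, 0.2258]
orientation: [-3.127, 0.3, -0.0]
force: [-0.4, 0.4, -2.8]
opening: 0.0697
gripper_force: 50.0
```

Call:
drive_tool(
  moves=[60,0.5,0,0,0,0,0,60,0.5,0,0,0,0,0],
)

```text
t: 12.1
tool_pos: [0.5544, 0.3762, 0.2257]
orientation: [-3.127, 0.3, 0.0]
force: [-1.1, 0.4, -2.5]
opening: 0.0696
gripper_force: 50.0
```

Call:
drive_tool(
  moves=[60,0.6,0,0,0,0,0,60,0.6,0,0,0,0,0],
)

```text
t: 12.3
tool_pos: [0.5556, 0.376, 0.2258]
orientation: [-3.127, 0.3, -0.0]
force: [-1.3, 0.4, -2.8]
opening: 0.0697
gripper_force: 50.0
```

Call:
drive_tool(
  moves=[60,0.6,0,0,0,0,0,60,0.6,0,0,0,0,0],
)

```text
t: 12.5
tool_pos: [0.5568, 0.3757, 0.2258]
orientation: [-3.127, 0.3, 0.0]
force: [-1.3, 0.2, -2.9]
opening: 0.0697
gripper_force: 50.0
```

Call:
drive_tool(
  moves=[60,0.6,0,0,0,0,0,60,0.6,0,0,0,0,0],
)

```text
t: 12.7
tool_pos: [0.5579, 0.3755, 0.2258]
orientation: [3.127, -0.3, -0.0]
force: [-1.8, 0.1, -2.7]
opening: 0.0699
gripper_force: 50.0
```

Call:
drive_tool(
  moves=[60,0.6,0,0,0,0,0,60,0.6,0,0,0,0,0],
)

```text
t: 12.9
tool_pos: [0.5591, 0.3753, 0.2258]
orientation: [-3.127, 0.3, 0.0]
force: [-2.5, 0.7, -3.0]
opening: 0.0701
gripper_force: 50.0
```

Call:
drive_tool(
  moves=[60,0.6,0,0,0,0,0,60,0.6,0,0,0,0,0],
)

```text
t: 13.1
tool_pos: [0.5603, 0.3751, 0.2257]
orientation: [-3.127, 0.3, 0.0]
force: [-0.6, -0.4, -3.3]
opening: 0.0699
gripper_force: 50.0
```

```bash
python3 -c "
from h import *
st()"
```

```text
t 13.1 p [0.5603 0.3751 0.2257] yaw -10.96 tilt [-0. -0. -1.] F [-0.57 -0.42 -3.31] M [ 0.09  0.31 -0.01] open 0.0699 g 49.998716711997986
```

Call:
drive_tool(
  moves=[60,0.6,0,0,0,0,0,60,0.6,0,0,0,0,0],
)

```text
t: 13.3
tool_pos: [0.5615, 0.3748, 0.2258]
orientation: [-3.127, 0.3, 0.0]
force: [-1.0, 0.5, -3.4]
opening: 0.07
gripper_force: 50.0
```

Call:
drive_tool(
  moves=[60,0.6,0,0,0,0,0,60,0.6,0,0,0,0,0],
)

```text
t: 13.5
tool_pos: [0.5626, 0.3746, 0.2258]
orientation: [-3.127, 0.3, 0.0]
force: [-0.8, -0.1, -3.7]
opening: 0.0695
gripper_force: 50.0
```

Call:
drive_tool(
  moves=[60,0.6,0,0,0,0,0,60,0.6,0,0,0,0,0],
)

```text
t: 13.7
tool_pos: [0.5637, 0.3744, 0.2258]
orientation: [-3.127, 0.3, 0.0]
force: [-4.5, -0.3, 0.1]
opening: 0.07
gripper_force: 50.0
```

Call:
drive_tool(
  moves=[60,0,0,0,0,0,0,60,0,0,0,0,0,0],
)

```text
t: 13.9
tool_pos: [0.5637, 0.3744, 0.2257]
orientation: [3.127, -0.3, -0.0]
force: [-3.1, 1.0, -2.1]
opening: 0.0697
gripper_force: 50.0
```

```bash
python3 -c "
from h import *
st()"
```

```text
t 13.9 p [0.5637 0.3744 0.2257] yaw -10.96 tilt [-2.e-04  0.e+00 -1.e+00] F [-3.14  1.01 -2.08] M [ 0.16  0.47 -0.12] open 0.0697 g 49.999961256980896
```

Call:
drive_tool(
  moves=[60,0.3,0,0,0,0,0,60,0,0,0,0,0,0],
)

```text
t: 14.1
tool_pos: [0.5638, 0.3744, 0.2257]
orientation: [3.127, -0.3, -0.001]
force: [-4.4, 0.8, -0.6]
opening: 0.0696
gripper_force: 50.0
```

```bash
python3 -c "
from h import *
st()"
```

```text
t 14.1 p [0.5638 0.3744 0.2257] yaw -10.95 tilt [-6.e-04  1.e-04 -1.e+00] F [-4.45  0.84 -0.59] M [ 0.14  0.95 -0.11] open 0.0696 g 50.00068724155426
```

Call:
drive_tool(
  moves=[60,0.4,0,0,0,0,0,60,0.3,0,0,0,0,0,60,0,0,0,0,0,0],
)

```text
t: 14.4
tool_pos: [0.5641, 0.3744, 0.2258]
orientation: [3.127, -0.3, -0.003]
force: [-7.0, 0.5, 2.4]
opening: 0.0694
gripper_force: 50.0
```

```bash
python3 -c "
from h import *
st()"
```

```text
t 14.4 p [0.5641 0.3744 0.2258] yaw -10.95 tilt [-1.7e-03  3.0e-04 -1.0e+00] F [-7.04  0.55  2.38] M [ 0.23  1.55 -0.16] open 0.0694 g 50.00202298164368
```

Call:
drive_tool(
  moves=[60,0.4,0,0,0,0,0.1,60,0.4,0,0,0,0,0.1,60,0,0,0,0,0,0],
  grip_force=60,
)

```text
t: 14.7
tool_pos: [0.5645, 0.3744, 0.2258]
orientation: [3.126, -0.304, -0.004]
force: [-10.2, 0.5, 3.7]
opening: 0.0692
gripper_force: 60.0
```

```bash
python3 -c "
from h import *
st()"
```

```text
t 14.7 p [0.5645 0.3744 0.2258] yaw -11.09 tilt [-2.7e-03  7.0e-04 -1.0e+00] F [-10.23   0.53   3.7 ] M [0.38 2.08 0.47] open 0.0692 g 60.01219153404236
```

Call:
drive_tool(
  moves=[60,0.4,0,0,0,0,-0.12,60,0,0,0,0,0,0,60,0,0,0,0,0,0],
)

```text
t: 15.0
tool_pos: [0.5646, 0.3745, 0.2257]
orientation: [3.127, -0.301, -0.005]
force: [-11.9, 0.6, 4.6]
opening: 0.0699
gripper_force: 60.0
```

```bash
python3 -c "
from h import *
st()
c=cam('scene');im=cv2.cvtColor(c['color'],cv2.COLOR_RGB2BGR);cv2.imwrite('pics/s5.png',cv2.resize(im[180:300,130:290],None,fx=5,fy=5,interpolation=2))"
```

```text
t 15.0 p [0.5646 0.3745 0.2257] yaw -11.0 tilt [-3.4e-03  8.0e-04 -1.0e+00] F [-11.94   0.62   4.62] M [0.25 2.36 0.03] open 0.0699 g 60.00161290168762
```

View pics/s5.png

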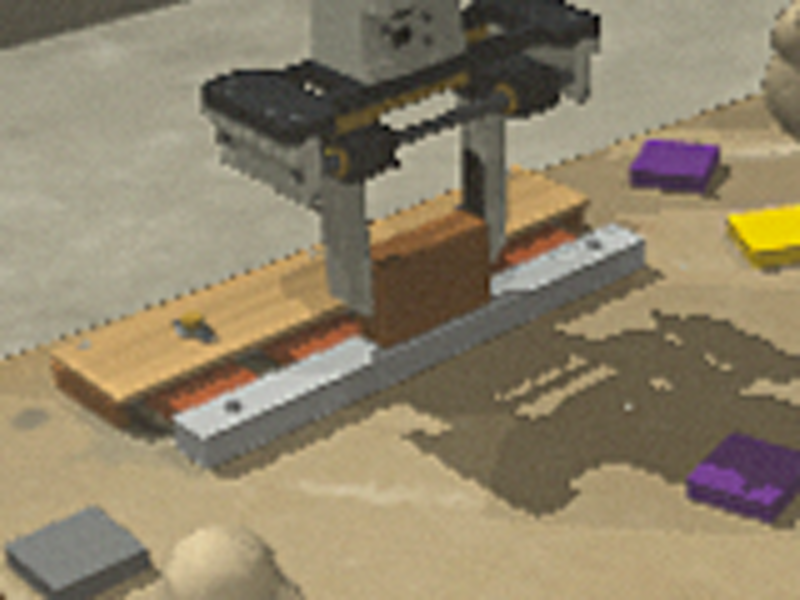

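The row is under the lip with the blade flush behind it, from about (190,420) to (640,240), and the press is balanced. I'll hold for over a second.

Call:
drive_tool(
  moves=[60,0.25,0,0,0,0,0,60,0,0,0,0,0,0,60,0,0,0,0,0,0,60,0,0,0,0,0,0,60,0,0,0,0,0,0,60,0,0,0,0,0,0,60,0,0,0,0,0,0,60,0,0,0,0,0,0],
)

```text
t: 15.85
tool_pos: [0.5648, 0.3744, 0.2257]
orientation: [3.127, -0.301, -0.006]
force: [-12.2, 0.9, 4.2]
opening: 0.0694
gripper_force: 60.0
```

Call:
drive_tool(
  moves=[60,0,0,0,0,0,0,60,0,0,0,0,0,0,60,0,0,0,0,0,0,60,0,0,0,0,0,0,60,0,0,0,0,0,0,60,0,0,0,0,0,0,60,0,0,0,0,0,0,60,0,0,0,0,0,0],
)

```text
t: 16.65
tool_pos: [0.5648, 0.3744, 0.2257]
orientation: [3.127, -0.301, -0.006]
force: [-11.9, 0.3, 5.0]
opening: 0.0696
gripper_force: 60.0
```

```bash
python3 -c "
from h import *
st()"
```

```text
t 16.65 p [0.5648 0.3744 0.2257] yaw -11.0 tilt [-3.8e-03  9.0e-04 -1.0e+00] F [-11.9    0.29   4.97] M [ 0.31  2.56 -0.02] open 0.0696 g 60.0019633769989
```

Call:
drive_tool(
  moves=[60,0.1,0,-0.3,0,0,0,60,0.1,0,-0.3,0,0,0,60,0,0,0,0,0,0],
)

```text
t: 16.95
tool_pos: [0.5648, 0.3744, 0.2257]
orientation: [3.127, -0.301, -0.007]
force: [-11.2, 1.1, 1.4]
opening: 0.0696
gripper_force: 60.0
```

```bash
python3 -c "
from h import *
st()"
```

```text
t 16.95 p [0.5648 0.3744 0.2257] yaw -11.0 tilt [-0.0041  0.001  -1.    ] F [-11.21   1.07   1.4 ] M [0.57 2.33 0.01] open 0.0696 g 60.000622272491455
```

Call:
drive_tool(
  moves=[60,0.2,0,-0.3,0,0,0,60,0.2,0,-0.2,0,0,0,60,0,0,0,0,0,0],
)

```text
t: 17.25
tool_pos: [0.565, 0.3744, 0.2257]
orientation: [3.127, -0.301, -0.008]
force: [-11.5, 3.2, -0.1]
opening: 0.0694
gripper_force: 60.0
```

```bash
python3 -c "
from h import *
st()"
```

```text
t 17.25 p [0.565  0.3744 0.2257] yaw -10.99 tilt [-0.0048  0.0011 -1.    ] F [-11.46   3.23  -0.11] M [0.79 2.39 0.01] open 0.0694 g 59.99985694885254
```

Call:
drive_tool(
  moves=[60,0.1,0,0,0,0,0,60,0,0,0,0,0,0,60,0,0,0,0,0,0,60,0,0,0,0,0,0,60,0,0,0,0,0,0,60,0,0,0,0,0,0,60,0,0,0,0,0,0,60,0,0,0,0,0,0],
)

```text
t: 18.05
tool_pos: [0.565, 0.3744, 0.2258]
orientation: [3.127, -0.301, -0.008]
force: [-11.6, 1.5, 0.1]
opening: 0.0697
gripper_force: 60.0
```

Call:
drive_tool(
  moves=[60,0,0,0,0,0,0,60,0,0,0,0,0,0,60,0,0,0,0,0,0,60,0,0,0,0,0,0,60,0,0,0,0,0,0,60,0,0,0,0,0,0],
)

```text
t: 18.65
tool_pos: [0.565, 0.3744, 0.2257]
orientation: [3.126, -0.301, -0.008]
force: [-11.5, 2.3, -0.9]
opening: 0.0695
gripper_force: 60.0
```

Call:
drive_tool(
  moves=[60,-1,0,0,0,0,0,60,-1,0,0,0,0,0,60,-1.5,0,0,0,0,0,60,-3,0,0,0,0,0,60,-6,0,0,0,0,0,60,-8,0,0,0,0,0,60,-10,0,0,0,0,0,60,-10,0,0,0,0,0],
)

```text
t: 19.45
tool_pos: [0.5262, 0.3817, 0.2269]
orientation: [-3.127, 0.302, -0.0]
force: [-0.4, -1.2, -2.7]
opening: 0.0696
gripper_force: 60.0
```

Call:
drive_tool(
  moves=[60,-10,0,0,0,0,0,60,-10,0,0,0,0,0,60,-10,0,0,0,0,0,60,-10,0,0,0,0,0,60,-10,0,0,0,0,0,60,-6,0,0,0,0,0,60,-3,0,0,0,0,0,60,0,0,0,0,0,0],
)

```text
t: 20.25
tool_pos: [0.4689, 0.393, 0.2269]
orientation: [-3.127, 0.302, -0.0]
force: [0.4, -0.2, -2.9]
opening: 0.0695
gripper_force: 60.0
```

```bash
python3 -c "
from h import *
st()
c=cam('scene');im=cv2.cvtColor(c['color'],cv2.COLOR_RGB2BGR);cv2.imwrite('pics/s6.png',cv2.resize(im[180:300,130:290],None,fx=5,fy=5,interpolation=2))"
```

```text
t 20.25 p [0.4689 0.393  0.2269] yaw -11.02 tilt [ 1.e-04 -0.e+00 -1.e+00] F [ 0.39 -0.2  -2.92] M [ 0.01  0.02 -0.03] open 0.0695 g 59.99886453151703
```

View pics/s6.png

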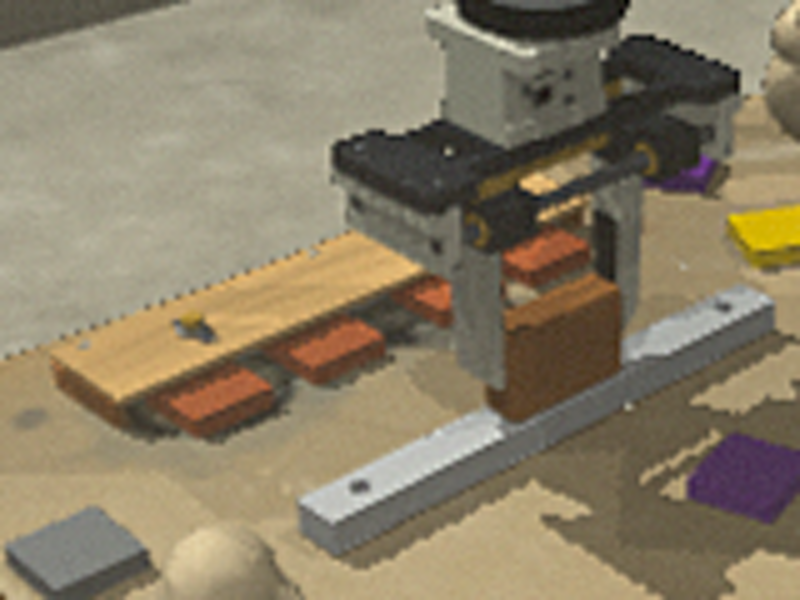

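The tiles stand in an even row under the lip at (220,400), (335,345), (430,298) and (545,255), with the blade drawn back about 97 mm. Next I'll set it down.

Call:
drive_tool(
  moves=[60,0,0,1,0,0,0,60,0,0,0.6,0,0,0,60,0,0,0.5,0,0,0,60,0,0,0,0,0,0],
)

```text
t: 20.7
tool_pos: [0.4693, 0.3927, 0.2245]
orientation: [3.127, -0.303, -0.0]
force: [-0.0, -0.7, -1.9]
opening: 0.0697
gripper_force: 60.0
```

```bash
python3 -c "
from h import *
st()"
```

```text
t 20.7 p [0.4693 0.3927 0.2245] yaw -11.05 tilt [-1.e-04  2.e-04 -1.e+00] F [-0.03 -0.69 -1.93] M [ 0.06 -0.    0.04] open 0.0697 g 59.998682141304016
```

Touching or within 0.3 mm of the table; now I'll press it down slightly and open.

Call:
drive_tool(
  moves=[60,0,0,0.4,0,0,0,60,0,0,0,0,0,0],
  grip_force=20,
)

```text
t: 20.9
tool_pos: [0.4693, 0.3928, 0.2244]
orientation: [3.127, -0.302, 0.0]
force: [0.1, -1.3, -1.2]
opening: 0.0699
gripper_force: 20.0
```

Call:
drive_tool(
  moves=[75,0,0,0,0,0,0,80,0,0,0,0,0,0,93,0,0,0,0,0,0,93,0,0,0,0,0,0,93,0,0,0,0,0,0,93,0,0,0,0,0,0],
)

```text
t: 21.5
tool_pos: [0.4692, 0.3928, 0.2244]
orientation: [-3.127, 0.302, -0.0]
force: [0.0, -1.0, 0.1]
opening: 0.0931
gripper_force: 0.0
```

```bash
python3 -c "
from h import *
st()"
```

```text
t 21.5 p [0.4692 0.3928 0.2244] yaw -11.04 tilt [ 0.e+00 -1.e-04 -1.e+00] F [ 0.01 -1.    0.11] M [ 0.06 -0.04 -0.02] open 0.0931 g 0.0
```

Call:
drive_tool(
  moves=[93,0,0,-5,0,0,0,93,0,0,-15,0,0,0,93,0,0,-20,0,0,0,93,0,0,-25,0,0,0,93,0,0,-25,0,0,0,93,0,0,-25,0,0,0,93,0,0,-25,0,0,0,93,0,0,0,0,0,0],
)

```text
t: 22.3
tool_pos: [0.4702, 0.3936, 0.3709]
orientation: [-3.121, 0.301, -0.011]
force: [0.3, 0.2, 0.8]
opening: 0.0928
gripper_force: 0.0
```

Call:
drive_tool(
  moves=[93,-20,20,-10,0,0,0,93,-20,25,-10,0,0,0,93,-10,25,-10,0,0,0,93,0,25,-10,0,0,0,93,0,25,0,0,0,0,93,0,25,0,0,0,0,93,0,25,0,0,0,0,93,0,0,0,0,0,0],
)

```text
t: 23.1
tool_pos: [0.3871, 0.2337, 0.4045]
orientation: [3.126, -0.305, 0.001]
force: [1.0, -1.2, -0.1]
opening: 0.0931
gripper_force: 0.0
```

```bash
python3 - <<'E'
from h import *
st()
c=cam('top');im=cv2.cvtColor(c['color'],cv2.COLOR_RGB2BGR);a=cv2.resize(im[130:280,130:350],None,fx=2.6,fy=2.6)
c2=cam('scene');b=cv2.resize(cv2.cvtColor(c2['color'],cv2.COLOR_RGB2BGR)[180:300,130:340],(572,327))[:205]
b=cv2.resize(cv2.cvtColor(c2['color'],cv2.COLOR_RGB2BGR)[180:255+25,130:340],(572,208))
cv2.imwrite('pics/f.png',np.vstack([a,b]))
P=cloud(c);z=P[...,2];hsv=cv2.cvtColor(c["color"],cv2.COLOR_RGB2HSV)
O=np.array([.6013,.3665]);X=np.array([.9816,-.1908]);Y=np.array([.1908,.9816])
red=((hsv[...,0]<9)|(hsv[...,0]>172))&(hsv[...,1]>140)&(hsv[...,2]>60);red[:165]=0;red[215:]=0;red[:,:180]=0;red[:,290:]=0
n,l,s,ce=cv2.connectedComponentsWithStats(red.astype(np.uint8))
for i in range(1,n):
    if s[i,4]<15: continue
    v,u=np.where(l==i);w=np.array([world(c,q,.012)[:2] for q in zip(u,v)])-O
    print(s[i,4],"y'",(w@Y).mean().round(4),"rear x'",np.sort(w@X)[:6].mean().round(4))
E
```

```text
t 23.1 p [0.3871 0.2337 0.4045] yaw -11.15 tilt [ 5.e-04  5.e-04 -1.e+00] F [ 0.97 -1.16 -0.05] M [ 0.06 -0.02 -0.02] open 0.0931 g 0.0
91 y' 0.1053 rear x' -0.0257
89 y' 0.0372 rear x' -0.0251
83 y' -0.0435 rear x' -0.0262
87 y' -0.1019 rear x' -0.0252
```

View pics/f.png

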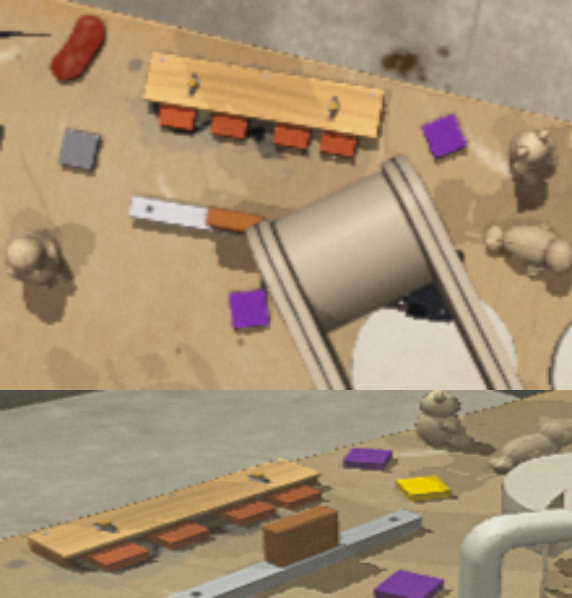

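The tiles line up within about 1 mm, at (178,118), (229,127), (290,137) and (337,145). The straightedge stands clear and flat, and the figures are untouched, so I'm handing in.

```bash
python3 -c "
from plant import robot
print(robot.close_job())"
```

```text
the job is handed in; nothing more can be done
None
```

I handed the job in at about 23 s: all four tiles were pushed against the stop and held at about 12 N for over a second, ending in line to about 1 mm; the straightedge stands about 97 mm clear of them, released, and the figures were not touched.

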